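# Refit the control knob of a variable transformer and wind it to zero

## Task

The control knob has come off the variable transformer: put it back on the bare shaft on top, turning it under light pressure until the slot in its underside finds the key of the shaft and it drops fully home on the nut. Then wind the knob anticlockwise until its pointer stands at the zero mark of the scale, and let go. Bear only lightly on the shaft and its key (under 25 N) until the knob has dropped, never force it when it jams or meets its stop (60 N), and leave the pedal, the jar and the screwdriver where they are.

Things in the scene. Friction and masses are not known exactly. Their poses are not given: they have to be found in the camera images.
- knob: Loose black control knob standing upright on the table, 40 mm high, about 70 g. Origin: centre of its underside; z up its axis; +x along its pointer. Fluted round grip 44 mm in diameter, from 5 to 40 mm height; below it a skirt 54 mm in diameter, 4 mm thick, with a pointer nose 7 mm wide. White index line on top and nose. May be gripped at any angle about its axis.
- knob_bore (a point): Mouth of the round blind bore in the middle of the knob's underside (same point and axes as the knob's origin): 12.8 mm in diameter, 22 mm deep. From the bore a slot for the key runs in the underside towards the pointer: 6.5 mm wide, 8 mm deep, out to 17.5 mm from the axis.
- pointer_tip (a point): Tip of the knob's pointer nose, on the underside plane, 35 mm from the axis. Axes as the knob.
- variac: Grey bench variable transformer, 150 x 150 mm foot, 150 mm high, too heavy to shift. Origin: centre of its underside; z up; its front (meter, switch, terminals) faces its -x. On top a round aluminium scale plate 112 mm in diameter, 2 mm thick, with black divisions; in its middle a brass nut 20 mm in diameter, 3 mm high, and out of that the bare upright steel shaft with a square key on one side.
- nut_top (a point): Middle of the top of the brass nut, on the shaft's axis, 155 mm above the table: the knob's underside rests here when it is home. Axes as the transformer.
- shaft_end (a point): Middle of the shaft's upper end, 20 mm above the nut. Shaft 12 mm in diameter, end chamfered 1 mm. Its key is 4.5 mm wide, reaches 16 mm from the axis and lies 2 to 7 mm above the nut: off the slot, the knob slides down and rests on the key, 7 mm high. At the start the key points 0.6 to 2.6 rad clockwise (from above) of the zero mark; this angle is not measured. Axes as the transformer.
- zero_mark (a point): Above the heavy dot that marks zero on the scale, 35 mm from the shaft's axis, at the nut's height: the pointer's tip stands here at zero, with the knob home. The shaft turns 5.2 rad clockwise (from above) from here; anticlockwise a hard stop lies 0.08 rad past zero. It rubs with 0.15 N m and stays where left; the knob has 0.07 rad of play on the key either way. Divisions 0.26 rad apart.
- pedal: Bystander: aluminium effect pedal, 115 mm (along its x) x 70 mm, 56 mm high over its knobs, 0.4 kg. Origin: centre of its underside.
- jar: Bystander: clear jar with a black lid, 68 mm in diameter, 85 mm high. Origin: centre of its underside.
- screwdriver: Bystander: screwdriver, 170 mm long, lying on the table along its x axis. Origin: near its middle, on the table.
Things that resemble listed ones, but are neither listed nor needed, are in the scene too. Of the things shaped like the knob, the black one is meant. Of the things shaped like the variac, the grey one is meant.

How it is judged (in metres and radians):
On the way, in this order (a step that is already met when the one before it is completed fails the run):
1. the knob is fully home on the shaft (underside within 3 mm of the nut, centred, upright) (z of knob in the frame of nut_top below 0.003 m and horizontal distance between knob and nut_top below 0.003 m and angle between knob's own z axis and vertical below 0.1 rad), for 0.2 s.
2. the knob, still home, is turned down to zero (tip of the pointer within 9 mm of the zero mark) (z of knob in the frame of nut_top below 0.003 m and horizontal distance between pointer_tip and zero_mark below 0.009 m), for 0.2 s.
At the end, for the whole second after the job is handed in: The knob sits home on the shaft: underside within 3 mm of the nut's top, its axis within 3 mm of the shaft's and within 0.1 rad of upright, the tip of its pointer within 9 mm of the zero mark (about 0.26 rad, one scale division), at rest and let go (all of step 2 and horizontal distance between knob and nut_top below 0.003 m and angle between knob's own z axis and vertical below 0.1 rad and linear speed of knob below 0.02 m/s); the robot touches nothing.
It fails at once if the knob, not yet dropped (underside over 5.5 mm above the nut), is pressed on the shaft or its key with 25 N or more (contact force between knob and variac above 25 N and z of knob in the frame of nut_top above 0.0055 m).
It fails at once if the knob is forced down, jammed or turned against the stop with 60 N or more (contact force between knob and variac above 60 N).
It fails at once if the gripper or the arm pushes the transformer with 30 N or more (contact force between any of the fingers, the arm and variac above 30 N).
It fails at once if the pedal, the jar or the screwdriver is shifted by more than 25 mm (distance of any of pedal, jar, screwdriver from where it was at the start of the episode above 0.025 m).
It also fails if it takes over 72 s, if anything falls off the work surface, if the arm or the gripper's body presses on something with over 40 N, if the wrist force passes 120 N, or if a joint passes its speed limit or range.

## Robot

A 7-joint arm with a two-finger parallel gripper is mounted at the origin on the work surface. World frame = base frame: x ahead of the robot, y to its left, z up, the work surface at z = 0. Lengths are in mm, angles in rad, forces in N, time in s.
With the tool pointing down it reaches from about 400 to 750 mm from the base axis. Payload 19.5 kg.
Tool frame: the origin (TCP) lies at the very end of the fingers, on their centre line; the grasp point (between the pads) lies r.grip_depth behind it (r.grip_depth is the distance from the TCP to the grasp point, in mm); y points along the fingers, x is the direction in which the jaws open and shut, and the axes are right-handed (so a half turn about y gives the same grasp; the last joint's range is limited). The gripper opens to 85 mm and grips with 20 to 120 N. Pads are 22 mm wide; open, the fingers measure 114 mm over their backs; the gripper's body (76 mm by 85 mm) begins 54 mm behind the grasp point. The pads swing forward as they close: fully open they stand 13 mm farther back than shut.
Start: joints at [1.269, 0.707, -0.028, 1.485, 0.022, 0.951, -0.075], TCP at [147.704, -555.678, 231.268] pointing down, gripper open.
Joint ranges: [-2.71, 2.71], [-0.32, 2.16], [-1.57, 1.52], [0, 2.45], [-1.46, 4.6], [0, 2.02], [-2.83, 2.83]. Speed limits (rad/s): [1.89, 1.89, 2.57, 2.57, 3.01, 3.01, 3.01].

## Interface

Orientations are given as a rotation vector (axis times angle).
In Python, from rig import r gives the robot as it stands. The module is installed in compiled form; this text tells all that it offers.
- The arm moves only by the tool carry_out, never from a script. Its argument "steps" is one flat list of numbers, 7 for each row, row after row: the shift along the tool's x, y, z in cm, then the turn, a rotation vector about the tool's x, y, z in degrees, then the gripper command: -1 is shut, 1 is fully open, values between are in proportion. A call has 1 to 10 rows; each row shifts and turns the commanded pose from where the row before left it, along the tool's axes as they then stand; what a row does not reach is not made up. A row lasts 1/12 s, in which the tool goes at most 41.7 mm and 7.16 degrees, less where a joint would pass 70% of its speed; a pose out of reach is approached as far as the arm can. A call is refused whole if a number of a shift passes 4.17 or a number of a turn 7.16, either way. A call with a gripper value outside its range is refused whole. The fingers move at their own pace and stop on an object; "newtons" is the grip in N (left out, the last holds). Time passes only in rows, so rows that do not move let the fingers close. It gives the time, the measured TCP pose, the force and the opening at its end, in the units of the state.
- r.get_obs(): the state, without advancing time (a new reading comes with each control period).
- r.grab_frame(name): name is "scene" or "top" or "wrist"; returns (picture, depth): 480x640x3 uint8, red, green, blue; 480x640 float32, mm along the optical axis (not along the pixel's ray), 0 where there is no reading.
- r.calibration(name): a dict with "fx", "fy", "cx", "cy" (pixels), "xyz" and "orientation" of the camera in the world. Camera axes: x right, y up, looking along -z (the intrinsics and any distortion apply to the point x, -y, -z); pixel columns grow to the right and rows downward; lengths in mm; the calibration is good to about 2 mm. The wrist camera is an equidistant fisheye: a pixel r from the principal point sees the ray r / f radians off the axis. A picture is of the moment at which its call begins: read the wrist's pose just before it. calibration takes no time and is no camera call; for the wrist camera it gives the pose at the moment of the call.
- r.sign_off(): hands the job in, once; it reports no verdict.
The state is a dict: "time_s": time; "q": joint angles; "dq": joint speeds; "effort": joint torques, N m; "eef_pos": TCP position; "tool_rot": TCP orientation; "force": force on the tool from outside, world axes, zero at the start; "moment": the same for the moment, N m; "gripper_width": finger opening in mm.
Only numpy, scipy, OpenCV 4.12 (cv2) and the standard library are available. Lean on these libraries where they do the work, as an engineer would, in place of code of your own. Each camera call takes 0.05 s, during which the arm holds its last target. There are 200 camera calls.

## Working session

There is one attempt and no reset: what is moved stays moved. The work goes in short steps, Python scripts to look and compute and a tool call to move; the robot and the scene stay as the last step left them, time stands still between calls to the robot, and variables do not carry over. Pictures are saved under pics/ and viewed, about 8 in all and at most 12, crops included, and the job is handed in when it is done.

Besides the shell and the picture viewer there is one more tool, called after "Call:" as name(argument=value, ...) on one line, values as JSON. carry_out: Moves the arm, as the interface text tells. Its arguments: {"type":"object","properties":{"steps":{"type":"array"},"newtons":{"type":"number"}},"required":["steps"]}

```bash
mkdir -p pics; cat > h.py <<'E'
import numpy as np, cv2
from scipy.spatial.transform import Rotation as R
from rig import r
def save(n,f,crop=None,s=1):
    p=f[0][...,::-1]
    if crop: p=p[crop[1]:crop[3],crop[0]:crop[2]]
    cv2.imwrite('pics/'+n,cv2.resize(p,None,fx=s,fy=s,interpolation=cv2.INTER_CUBIC))
def rot(o):
    o=np.array(o,float)
    return o if o.shape==(3,3) else R.from_rotvec(o).as_matrix()
def pt(c,u,v,d):
    u=np.asarray(u,float);v=np.asarray(v,float)
    p=np.stack([(u-c['cx'])/c['fx']*d,-(v-c['cy'])/c['fy']*d,-d*np.ones_like(u)],-1)
    return p@rot(c['orientation']).T+np.array(c['xyz'])
def plane(c,u,v,z):
    a=pt(c,u,v,1.)-np.array(c['xyz']); return np.array(c['xyz'])+a*((z-c['xyz'][2])/a[...,2:3])
E
python3 - <<'E'
from h import *
o=r.get_obs(); print(o); print(r.grip_depth)
for n in('scene','top','wrist'): print(n,r.calibration(n))
a=r.grab_frame('scene');b=r.grab_frame('top')
np.savez('f0.npz',s=a[0],sd=a[1],t=b[0],td=b[1])
save('s0.png',a);save('t0.png',b)
E
```

```text
{'time_s': 0.0, 'q': array([ 1.26929326,  0.70707273, -0.02761722,  1.48498364,  0.02201273,
        0.95091598, -0.0755238 ]), 'dq': array([-5.86627679e-05, -7.57503133e-04, -1.43757209e-03,  4.61670105e-04,
        7.72448759e-04,  7.44539031e-04, -3.25654595e-04]), 'effort': array([-8.48923014e-05, -8.83217311e+01,  1.23473793e+00, -2.36164302e+01,
        1.68497907e-02,  6.57387995e-03,  4.83342092e-05]), 'eef_pos': array([ 147.6408476 , -555.45227606,  230.84846558]), 'tool_rot': array([-1.32031961,  1.01636018, -1.0148933 ]), 'force': array([ 0.81850914,  0.00236958, -0.36124887]), 'moment': array([-0.0345096 ,  0.01271994, -0.02050288]), 'gripper_width': 85.36065249657051}
18.700000000000003
scene {'fx': 476.1579297108031, 'fy': 476.1579297108031, 'cx': 318.89382239790626, 'cy': 242.18223694226876, 'xyz': array([1029.72066593,  -53.25594437,  823.36419786]), 'orientation': array([0.52824794, 0.48155194, 1.36677394])}
top {'fx': 447.7577853025242, 'fy': 447.7577853025242, 'cx': 321.2332191053488, 'cy': 238.04208187181771, 'xyz': array([ 364.78778039,   15.7433306 , 1095.64948072]), 'orientation': array([ 0.08984763, -0.10557467, -1.5884442 ])}
wrist {'fx': 371.64829954431775, 'fy': 371.64829954431775, 'cx': 322.6669614878508, 'cy': 244.66165988690298, 'xyz': array([ 227.83934982, -534.69771338,  373.13499845]), 'orientation': array([-0.27614461,  0.21370987, -1.29814633])}
```

View pics/s0.png

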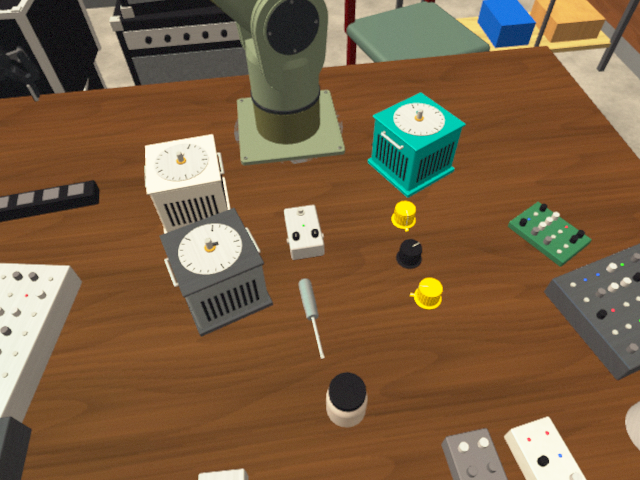

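View pics/t0.png

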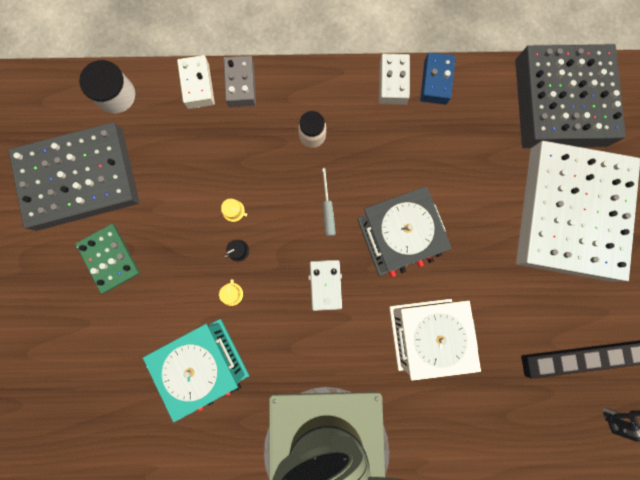

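The black knob is at about (236,250) in the top view and the grey variac at (408,228). The pedal is at (326,285), the jar at (312,128) and the screwdriver at (328,202). I'll zoom in on the knob and the dial.

```bash
python3 - <<'E'
from h import *
f=np.load('f0.npz')
def cr(im,x0,y0,x1,y1): return cv2.resize(im[y0:y1,x0:x1,::-1],(400,400),interpolation=cv2.INTER_CUBIC)
out=np.vstack([np.hstack([cr(f['t'],208,222,264,278),cr(f['t'],370,190,446,266)])])
out2=np.hstack([cr(f['s'],385,230,435,280),cr(f['s'],170,205,250,285)])
cv2.imwrite('pics/z0.png',cv2.resize(np.vstack([out,out2]),(600,600)))
c=r.calibration('top')
# scale plate by bright pixels
m=(f['t'][190:266,370:446].min(2)>150).astype(np.uint8); 
cs=max(cv2.findContours(m,0,1)[0],key=cv2.contourArea); e=cv2.fitEllipse(cv2.convexHull(cs)); print(e)
u,v=e[0][0]+370,e[0][1]+190; print('plate',plane(c,u,v,152))
print('depth pt',pt(c,u+10,v+10,f['td'][int(v+10),int(u+10)]))
# knob
m=(f['t'][222:278,208:264].max(2)<45).astype(np.uint8)
cs=max(cv2.findContours(m,0,1)[0],key=cv2.contourArea); e=cv2.fitEllipse(cs); print(e)
print('knob mid', plane(c,e[0][0]+208,e[0][1]+222,22))
ys,xs=np.mgrid[222:278,208:264]; P=pt(c,xs,ys,f['td'][222:278,208:264])
t=(P[...,2]>33)&(P[...,2]<50); print('knob top',P[t].mean(0),t.sum(), P[t][:,:2].min(0),P[t][:,:2].max(0))
w=t&(f['t'][222:278,208:264].min(2)>90); print(w.sum(),P[w])
E
```

```text
((37.537044525146484, 37.98808288574219), (51.688934326171875, 53.05296325683594), 120.84332275390625)
plate [ 500.43907206 -179.44557756  152.        ]
depth pt [ 478.28662471 -199.32501927  154.10141011]
((29.377500534057617, 27.84930419921875), (16.52138328552246, 18.25554847717285), 7.020745754241943)
knob mid [473.88396628 205.83386757  22.        ]
knob top [473.54820793 207.04280093  40.3675849 ] 279 [452.62794887 184.9381266 ] [495.38809272 230.28908551]
17 [[474.32560911 215.35353496  39.95788375]
 [474.17118258 212.79821935  41.00158284]
 [472.07541895 220.12586415  39.63089322]
 [471.97870927 217.67055864  40.12804109]
 [471.68020217 214.84143707  42.6135794 ]
 [471.6985347  212.6063584   41.97859614]
 [469.55222257 224.35444666  42.04979589]
 [469.45216324 221.89430364  42.59222215]
 [469.76086427 220.23267554  39.02064452]
 [469.72954537 217.90059509  38.86995022]
 [469.92775035 216.00495496  36.40674432]
 [467.68742695 227.63695549  37.34567049]
 [467.39866166 224.77946688  39.83963203]
 [467.26385323 222.24282835  40.75097895]
 [467.33084192 220.11219612  39.58487328]
 [464.61086536 226.15038059  44.70457862]
 [465.0794918  224.87707578  39.28304177]]
```

View pics/z0.png

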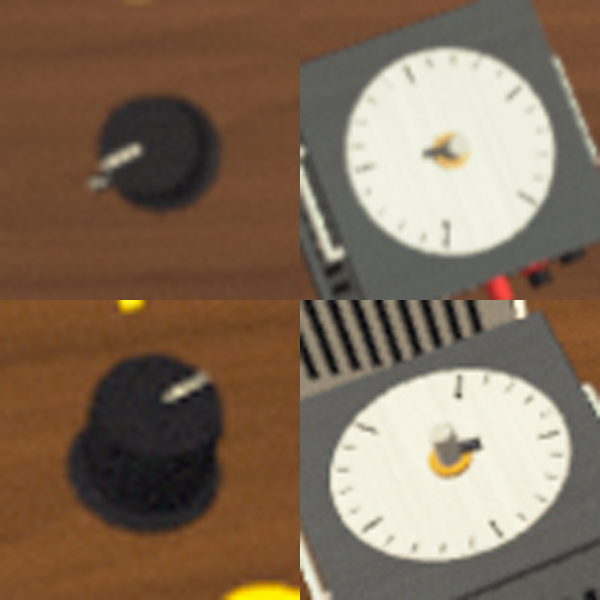

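The dial's heavy mark is at the bottom of the top view (crop 447,230). The key points left, about 90° clockwise from it. The knob's pointer points left and down. I'll move over the dial for a closer wrist view.

```bash
cat >> h.py <<'E'
def delta(target):  # world shift target(mm) in tool axes cm
    o=r.get_obs(); T=rot(o['tool_rot']); return (T.T@(np.array(target)-o['eef_pos'])/10).round(2)
E
python3 - <<'E'
from h import *
o=r.get_obs(); print(rot(o['tool_rot']).round(3)); print(delta([470,-230,280]))
c=r.calibration('wrist'); T=rot(o['tool_rot']); print('cam in tool',T.T@(c['xyz']-o['eef_pos'])); print((T.T@rot(c['orientation'])).round(3))
E
```

```text
[[ 0.257 -0.     0.966]
 [-0.966  0.001  0.257]
 [-0.001 -1.    -0.   ]]
[-23.18  -4.89  39.51]
cam in tool [   0.40657256 -142.31821809   82.83150581]
[[ 1.    -0.    -0.   ]
 [-0.     0.319 -0.948]
 [ 0.     0.948  0.319]]
```

Call:
carry_out(steps=[-1,-4,2,0,0,0,1,-2.4,-1,3.5,0,0,0,1,-2.4,0,3.5,0,0,0,1,-2.4,0,3.5,0,0,0,1,-2.4,0,3.5,0,0,0,1,-2.4,0,3.5,0,0,0,1,-2.4,0,3.5,0,0,0,1,-2.4,0,3.5,0,0,0,1,-2.4,0,3.5,0,0,0,1,-2.4,0,3.5,0,0,0,1])

```text
time_s: 0.93
eef_pos: [407.5, -256.8, 277.2]
tool_rot: [-1.321, 1.016, -1.016]
force: [0.0, -1.0, -0.4]
gripper_width: 85.6
```

Call:
carry_out(steps=[0,0,2,0,0,0,1,0,0,0,0,0,0,1,0,0,0,0,0,0,1])

```text
time_s: 1.18
eef_pos: [426.3, -253.0, 276.8]
tool_rot: [-1.322, 1.015, -1.014]
force: [-0.1, 0.1, -1.1]
gripper_width: 85.6
```

```bash
cat >> h.py <<'E'
def wray(c,u,v):
    x=(np.asarray(u,float)-c['cx'])/c['fx'];y=(np.asarray(v,float)-c['cy'])/c['fy'];t=np.hypot(x,y)+1e-9
    return np.stack([x/t*np.sin(t),-y/t*np.sin(t),-np.cos(t)],-1)@rot(c['orientation']).T
def wplane(c,u,v,z):
    d=wray(c,u,v); return np.array(c['xyz'])+d*((z-c['xyz'][2])/d[...,2:3])
def wproj(c,P):
    p=(np.asarray(P,float)-c['xyz'])@rot(c['orientation']); t=np.arctan2(np.hypot(p[...,0],p[...,1]),-p[...,2]); a=np.arctan2(-p[...,1],p[...,0])
    return np.stack([c['cx']+c['fx']*t*np.cos(a),c['cy']+c['fy']*t*np.sin(a)],-1)
def ortho(c,img,x0,y0,L,z,n=600): # rectify onto plane z; up=+x, left=+y
    g=np.arange(n); U,V=np.meshgrid(g,g); X=x0+L/2-V*L/n; Y=y0+L/2-U*L/n
    q=wproj(c,np.stack([X,Y,np.full(X.shape,z)],-1)).astype(np.float32)
    return cv2.remap(img,q[...,0],q[...,1],cv2.INTER_CUBIC)
E
python3 - <<'E'
from h import *
o=r.get_obs();print(o['time_s'],o['eef_pos'],o['force'])
c=r.calibration('wrist'); f=r.grab_frame('wrist'); np.savez('w1.npz',i=f[0],d=f[1],**c)
im=ortho(c,f[0],500,-180,130,152,600)
cv2.imwrite('pics/w1.png',im[...,::-1])
g=im.min(2)>150; m=cv2.morphologyEx(g.astype(np.uint8),cv2.MORPH_CLOSE,np.ones((25,25)))
cs=max(cv2.findContours(m,0,1)[0],key=cv2.contourArea);e=cv2.fitEllipse(cv2.convexHull(cs));print(e)
print('centre',500+65-e[0][1]*130/600,-180+65-e[0][0]*130/600)
E
```

```text
1.1833 [ 426.32106204 -253.01668655  276.84286942] [-0.05671881  0.12847117 -1.06713537]
((307.1556396484375, 297.0236511230469), (516.7177734375, 517.2420654296875), 86.42330932617188)
centre 500.6448755900065 -181.55038859049478
```

View pics/w1.png

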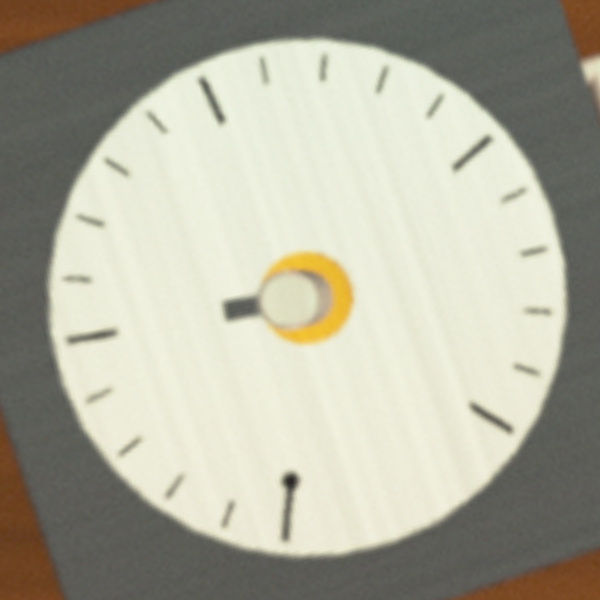

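The wrist view gives a plate diameter of 112 mm, which is right. The shaft is near (500.6,-181.8). The zero dot is at px (290,481), about 175°, and the key tip is at (225,309), about 98.5°. Next is a look at the knob.

Call:
carry_out(steps=[-3.9,0,1.2,0,0,0,1,-3.9,0,1.2,0,0,0,1,-3.9,0,1.2,0,0,0,1,-3.9,0,1.2,0,0,0,1,-3.9,0,1.2,0,0,0,1,-3.9,0,1.2,0,0,0,1,-3.9,0,1.2,0,0,0,1,-3.9,0,1.2,0,0,0,1,-3.9,0,1.2,0,0,0,1,-3.9,0,1.2,0,0,0,1])

```text
time_s: 2.07
eef_pos: [441.4, 154.9, 277.5]
tool_rot: [-1.32, 1.017, -1.017]
force: [1.2, -1.1, 1.1]
gripper_width: 85.3
```

Call:
carry_out(steps=[-3.9,2,1.2,0,0,0,1,0,3,0,0,0,0,1,0,0,0,0,0,0,1,0,0,0,0,0,0,1])

```text
time_s: 2.4
eef_pos: [443.0, 190.0, 228.9]
tool_rot: [-1.323, 1.018, -1.017]
force: [0.5, -0.3, 0.0]
gripper_width: 85.2
```

```bash
python3 - <<'E'
from h import *
o=r.get_obs();print(o['time_s'],o['eef_pos'],rot(o['tool_rot']).round(3),o['q'])
c=r.calibration('wrist'); f=r.grab_frame('wrist'); np.savez('w2.npz',i=f[0],d=f[1],**c); print(c['xyz'])
a=ortho(c,f[0],474,207,100,40,400);b=ortho(c,f[0],474,207,100,4,400)
cv2.imwrite('pics/w2.png',np.hstack([a,b])[...,::-1])
for im,z in((a,40),(b,4)):
    m=(im.max(2)<60).astype(np.uint8); m=cv2.morphologyEx(m,cv2.MORPH_CLOSE,np.ones((25,25)))
    cs=max(cv2.findContours(m,0,1)[0],key=cv2.contourArea);e=cv2.fitEllipse(cs);print(z,e,474+50-e[0][1]/4,207+50-e[0][0]/4)
E
```

```text
2.4 [443.03764434 189.99235216 228.88423685] [[ 0.255 -0.002  0.967]
 [-0.967 -0.002  0.255]
 [ 0.001 -1.    -0.002]] [-0.48314011  0.57641891  0.0194132   1.81447132 -0.01463768  0.75318804
 -1.76883302]
[523.48569875 210.9728743  370.98725095]
40 ((198.7415771484375, 182.86846923828125), (171.08499145507812, 189.20738220214844), 167.36830139160156) 478.2828826904297 207.31460571289062
4 ((200.27105712890625, 202.50299072265625), (189.57073974609375, 209.9703826904297), 167.33746337890625) 473.37425231933594 206.93223571777344
```

View pics/w2.png

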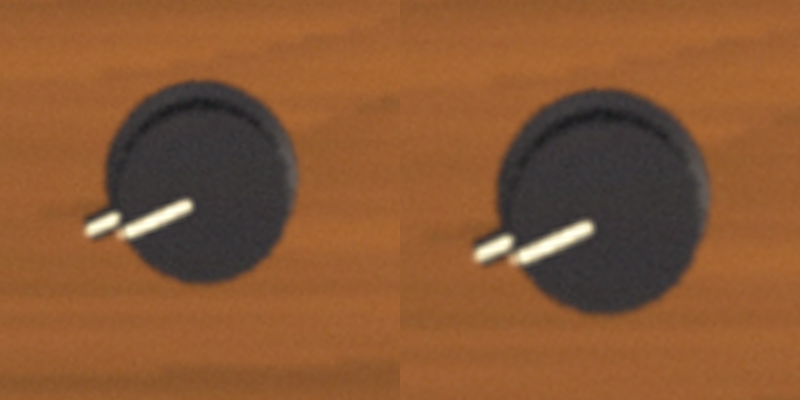

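Knob centre is about (474.7,206.5). The index line runs from (193,205) to (120,236) in the left crop, so the pointer is at about 113°. Now I descend to grip.

Call:
carry_out(steps=[-0.4,2,1.74,0,0,0,1,-0.4,2.5,1.74,0,0,0,1,0,4,0,0,0,0,1,0,4,0,0,0,0,1,0,3,0,0,0,0,1,0,1.5,0,0,0,0,1,0,0,0,0,0,0,1,0,0,0,0,0,0,1])

```text
time_s: 3.12
eef_pos: [475.8, 207.4, 60.3]
tool_rot: [-1.32, 1.016, -1.018]
force: [0.0, 0.3, -0.2]
gripper_width: 85.2
```

Call:
carry_out(newtons=40, steps=[0.05,2,-0.1,0,0,0,1,0,2,0,0,0,0,1,0,1.2,0,0,0,0,1,0,0,0,0,0,0,1,0,0,0,0,0,0,-1,0,0,0,0,0,0,-1,0,0,0,0,0,0,-1,0,0,0,0,0,0,-1,0,0,0,0,0,0,-1,0,0,0,0,0,0,-1])

```text
time_s: 3.95
eef_pos: [474.5, 207.7, 8.1]
tool_rot: [-1.32, 1.015, -1.016]
force: [-2.2, 0.0, 15.0]
gripper_width: 43.0
```

Call:
carry_out(steps=[0,0,0,0,0,0,-1,0,0,0,0,0,0,-1,0,0,0,0,0,0,-1,0,0,0,0,0,0,-1])

```text
time_s: 4.28
eef_pos: [474.5, 207.7, 8.1]
tool_rot: [-1.319, 1.015, -1.016]
force: [-1.3, -1.5, 14.1]
gripper_width: 42.8
```

Call:
carry_out(steps=[0,-1,0,0,0,0,-1,0,-4,0,0,0,0,-1,0,-4,0,0,0,0,-1,0,-4,0,0,0,0,-1,0,-4,0,0,0,0,-1,0,-4,0,0,0,0,-1,0,-2,0,0,0,0,-1,0,0,0,0,0,0,-1])

```text
time_s: 4.95
eef_pos: [475.0, 207.9, 242.0]
tool_rot: [-1.314, 1.012, -1.017]
force: [0.9, -0.2, -0.4]
gripper_width: 42.7
```

Call:
carry_out(steps=[3.8,0,-0.74,0,0,0,-1,3.8,0,-0.74,0,0,0,-1,3.8,0,-0.74,0,0,0,-1,3.8,0,-0.74,0,0,0,-1,3.8,0,-0.74,0,0,0,-1,3.8,0,-0.74,0,0,0,-1,3.8,0,-0.74,0,0,0,-1,3.8,0,-0.74,0,0,0,-1,3.8,0,-0.74,0,0,0,-1,3.8,0,-0.74,0,0,0,-1])

```text
time_s: 5.78
eef_pos: [499.4, -180.7, 237.4]
tool_rot: [-1.321, 1.016, -1.016]
force: [0.4, 0.6, -1.3]
gripper_width: 42.6
```

Call:
carry_out(steps=[0,0,0,0,5,0,-1,0,0,0,0,5,0,-1,0,0,0,0,5,0,-1,0,0,0,0,0,0,-1,0,0,0,0,0,0,-1])

```text
time_s: 6.2
eef_pos: [499.8, -178.5, 237.1]
tool_rot: [-1.21, 1.209, -1.208]
force: [-0.1, -0.1, -0.8]
gripper_width: 43.3
```

```bash
python3 - <<'E'
from h import *
o=r.get_obs();print(o['time_s'],o['eef_pos'],o['force'],o['gripper_width'],rot(o['tool_rot']).round(3))
c=r.calibration('wrist'); f=r.grab_frame('wrist'); np.savez('w3.npz',i=f[0],d=f[1],**c)
save('w3.png',f)
print('shaft end px',wproj(c,[500.6,-181.8,175]),'knob bore px',wproj(c,o['eef_pos']-[0,0,8]))
E
```

```text
6.2 [ 499.84241589 -178.50381448  237.11050816] [-0.08907711 -0.12810315 -0.78618984] 43.25885863544802 [[ 0.001 -0.     1.   ]
 [-1.    -0.     0.001]
 [ 0.    -1.    -0.   ]]
shaft end px [327.82705114 265.95491442] knob bore px [322.13758621 311.28943985]
```

View pics/w3.png

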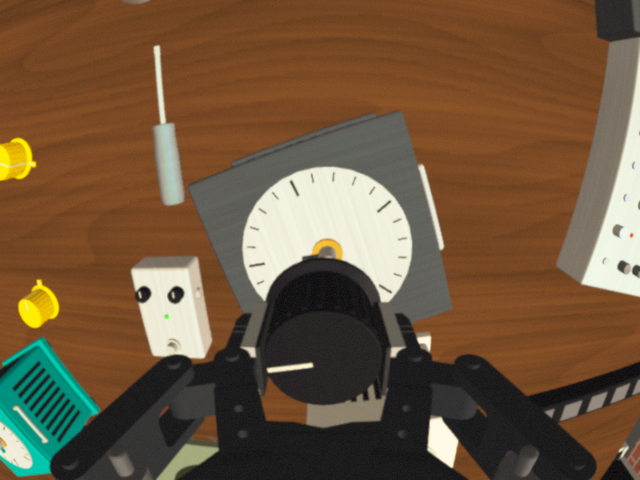

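```bash
python3 - <<'E'
from h import *
w=np.load('w3.npz'); c={k:w[k] for k in w.files if k not in'id'}; tcp=np.array([499.84,-178.5,237.1])
zt=tcp[2]-8.1+40
a=ortho(c,w['i'],tcp[0],tcp[1],80,zt,400); b=ortho(c,w['i'],500.6,-181.8,130,152,400)
cv2.imwrite('pics/w3b.png',np.hstack([a,b])[...,::-1])
E
```

```text
(no output)
```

View pics/w3b.png

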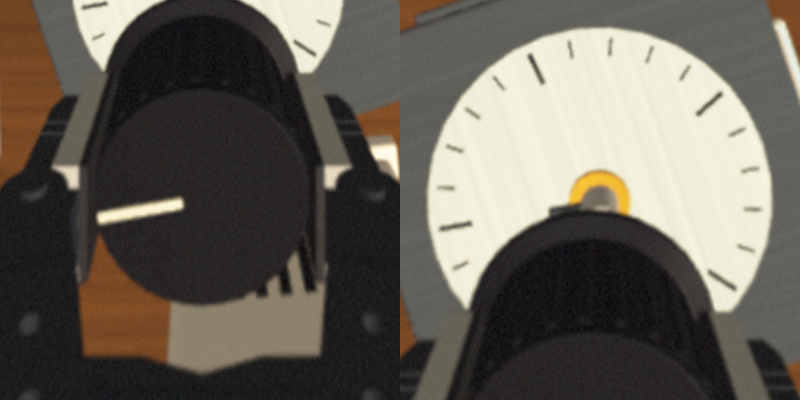

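Knob top centre is (202,196.5) in the left crop, so the knob is at (500.5,-178.9), with the pointer at about 99.9°. The plate centre is again (500.7,-181.8). I need to shift about 2.9 mm in -y and then descend.

Call:
carry_out(steps=[0.29,0,0.02,0,0,0,-1,0,2,0,0,0,0,-1,0,2,0,0,0,0,-1,0,0.7,0,0,0,0,-1,0,0,0,0,0,0,-1,0,0,0,0,0,0,-1])

```text
time_s: 6.75
eef_pos: [500.3, -181.8, 190.4]
tool_rot: [-1.208, 1.21, -1.21]
force: [-0.3, 0.2, -0.1]
gripper_width: 43.3
```

Call:
carry_out(steps=[-0.03,0.3,-0.02,0,0,0,-1,0,0.2,0,0,0,0,-1,0,0.1,0,0,0,0,-1,0,0.1,0,0,0,0,-1,0,0.1,0,0,0,0,-1,0,0,0,0,0,0,-1])

```text
time_s: 7.25
eef_pos: [500.1, -181.3, 181.8]
tool_rot: [-1.208, 1.211, -1.211]
force: [0.5, -0.4, -1.6]
gripper_width: 42.5
```

Call:
carry_out(steps=[0,0.1,0,0,0,0,-1,0,0.1,0,0,0,0,-1,0,0,0,0,0,0,-1])

```text
time_s: 7.5
eef_pos: [500.1, -181.3, 179.7]
tool_rot: [-1.208, 1.211, -1.211]
force: [0.6, 0.7, -0.7]
gripper_width: 43.1
```

Underside is at about 171.6, below the shaft end, with no force, so the bore has taken the shaft. On down towards the key.

Call:
carry_out(steps=[0,0.15,0,0,0,0,-1,0,0.15,0,0,0,0,-1,0,0.15,0,0,0,0,-1,0,0.15,0,0,0,0,-1,0,0,0,0,0,0,-1])

```text
time_s: 7.92
eef_pos: [500.1, -181.3, 173.6]
tool_rot: [-1.208, 1.211, -1.21]
force: [0.9, -0.4, -1.4]
gripper_width: 42.8
```

Call:
carry_out(steps=[0,0.1,0,0,0,0,-1,0,0.1,0,0,0,0,-1,0,0.1,0,0,0,0,-1,0,0,0,0,0,0,-1])

```text
time_s: 8.25
eef_pos: [500.1, -181.3, 170.7]
tool_rot: [-1.208, 1.211, -1.211]
force: [2.5, 0.4, -1.5]
gripper_width: 43.2
```

Call:
carry_out(steps=[0,0.1,0,0,0,0,-1,0,0.1,0,0,0,0,-1,0,0,0,0,0,0,-1])

```text
time_s: 8.5
eef_pos: [500.1, -181.3, 168.7]
tool_rot: [-1.208, 1.211, -1.211]
force: [2.6, 0.1, -1.0]
gripper_width: 42.7
```

Call:
carry_out(steps=[0,0.1,0,0,0,0,-1,0,0.1,0,0,0,0,-1,0,0.1,0,0,0,0,-1,0,0,0,0,0,0,-1])

```text
time_s: 8.83
eef_pos: [500.1, -181.3, 165.7]
tool_rot: [-1.208, 1.211, -1.211]
force: [3.1, 0.1, -2.2]
gripper_width: 43.0
```

Call:
carry_out(steps=[0,0.1,0,0,0,0,-1,0,0.1,0,0,0,0,-1,0,0,0,0,0,0,-1])

```text
time_s: 9.08
eef_pos: [500.1, -181.3, 163.7]
tool_rot: [-1.208, 1.211, -1.211]
force: [3.3, 0.3, -1.4]
gripper_width: 42.7
```

Call:
carry_out(steps=[0,0.05,0,0,0,0,-1,0,0.03,0,0,0,0,-1,0,0,0,0,0,0,-1,0,0,0,0,0,0,-1])

```text
time_s: 9.42
eef_pos: [500.1, -181.3, 163.2]
tool_rot: [-1.208, 1.211, -1.211]
force: [2.1, 1.2, 3.7]
gripper_width: 43.1
```

Contact at the expected home height (163.2). I'll wind anticlockwise in stages.

Call:
carry_out(steps=[0,0,0,0,-4,0,-1,0,0,0,0,-4,0,-1,0,0,0,0,-4,0,-1,0,0,0,0,-4,0,-1,0,0,0,0,-4,0,-1,0,0,0,0,0,0,-1])

```text
time_s: 9.92
eef_pos: [500.7, -181.0, 163.3]
tool_rot: [-1.354, 0.945, -0.947]
force: [5.3, 2.4, 2.1]
gripper_width: 43.0
```

```bash
python3 - <<'E'
from h import *
o=r.get_obs();print(o['eef_pos'],o['force'],o['moment'],rot(o['tool_rot']).round(3))
E
```

```text
[ 500.66497511 -181.02396338  163.25399765] [5.25385918 2.38992359 2.13259066] [ 0.55618367 -1.23801712 -0.03465943] [[ 0.345  0.001  0.939]
 [-0.939  0.001  0.345]
 [-0.    -1.     0.002]]
```

Call:
carry_out(steps=[0,0,0.02,0,-4,0,-1,0,0,0.02,0,-4,0,-1,0,0,0,0,-4,0,-1,0,0,0,0,-4,0,-1,0,0,0,0,-4,0,-1,0,0,0,0,-4,0,-1,0,0,0,0,0,0,-1])

```text
time_s: 10.5
eef_pos: [500.6, -180.7, 163.2]
tool_rot: [-1.478, 0.625, -0.625]
force: [3.6, 4.9, 5.2]
gripper_width: 43.0
```

Call:
carry_out(steps=[0,0,0,0,-4,0,-1,0,0,0,0,-4,0,-1,0,0,0,0,-4,0,-1,0,0,0,0,-4,0,-1,0,0,0,0,-4,0,-1,0,0,0,0,-4,0,-1,0,0,0,0,0,0,-1,0,0,0,0,0,0,-1])

```text
time_s: 11.17
eef_pos: [500.3, -180.5, 163.2]
tool_rot: [-1.548, 0.303, -0.302]
force: [0.3, 5.4, 6.3]
gripper_width: 42.5
```

```bash
python3 - <<'E'
from h import *
o=r.get_obs();print(o['eef_pos'],o['force'],o['moment'],o['q'],rot(o['tool_rot']).round(3))
c=r.calibration('wrist'); f=r.grab_frame('wrist')
a=ortho(c,f[0],500.7,-181.8,130,195,400); b=ortho(c,f[0],500.7,-181.8,130,157,400)
cv2.imwrite('pics/w4.png',np.hstack([a,b])[...,::-1])
E
```

```text
[ 500.32939784 -180.53243705  163.22777518] [0.27831454 5.42289813 6.28863612] [ 1.21265832 -0.01361008 -0.07735495] [ 0.46045202  0.74900047 -0.32351549  1.72450656  0.3317746   0.72272172
 -0.41887942] [[ 0.927 -0.     0.376]
 [-0.376  0.001  0.927]
 [-0.001 -1.     0.001]]
```

View pics/w4.png

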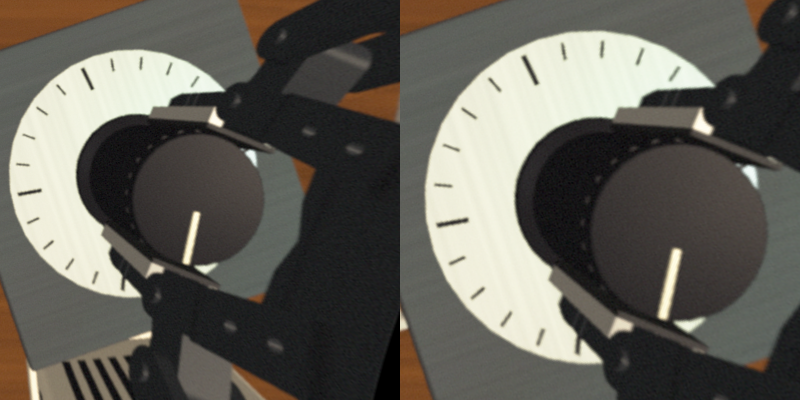

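The index line runs from (197,212) to (185,265), about 167°. Zero is at about 175°, so a further 7° is needed.

Call:
carry_out(steps=[0,0,0,0,-4,0,-1,0,0,0,0,-3,0,-1,0,0,0,0,0,0,-1,0,0,0,0,0,0,-1,0,0,0,0,0,0,-1])

```text
time_s: 11.63
eef_pos: [500.2, -180.5, 163.2]
tool_rot: [-1.56, 0.208, -0.207]
force: [-0.7, 6.3, 7.7]
gripper_width: 43.1
```

Call:
carry_out(steps=[0,0,0,0,0,0,0.5,0,0,0,0,0,0,0.8,0,0,0,0,0,0,1,0,0,0,0,0,0,1,0,0,0,0,0,0,1,0,0,0,0,0,0,1,0,0,0,0,0,0,1,0,0,0,0,0,0,1])

```text
time_s: 12.3
eef_pos: [500.4, -181.2, 163.1]
tool_rot: [-1.561, 0.207, -0.207]
force: [0.6, 0.3, -0.1]
gripper_width: 85.4
```

Call:
carry_out(steps=[0,-1,0,0,0,0,1,0,-2,0,0,0,0,1,0,-3,0,0,0,0,1,0,-3,0,0,0,0,1,0,-3,0,0,0,0,1,0,0,-4,0,0,0,1,0,0,-4,0,0,0,1,0,0,0,0,0,0,1,0,0,0,0,0,0,1])

```text
time_s: 13.05
eef_pos: [478.7, -260.3, 282.9]
tool_rot: [-1.561, 0.21, -0.209]
force: [-0.6, 1.0, -0.7]
gripper_width: 85.5
```

```bash
python3 - <<'E'
from h import *
o=r.get_obs();print(o['time_s'],o['eef_pos'],o['force'],o['gripper_width'])
c=r.calibration('wrist'); f=r.grab_frame('wrist'); print(c['xyz'])
a=ortho(c,f[0],500.7,-181.8,130,195,400); b=ortho(c,f[0],500.7,-181.8,130,157,400)
cv2.imwrite('pics/w5.png',np.hstack([a,b])[...,::-1])
t=r.grab_frame('scene'); cs=r.calibration('scene')
ys,xs=np.mgrid[180:290,150:270]; P=pt(cs,xs,ys,t[1][180:290,150:270])
m=(np.hypot(P[...,0]-500.7,P[...,1]+181.8)<18)&(P[...,2]>180); print('knob top z',np.median(P[m][:,2]),m.sum(), 'plate z',np.median(P[(np.hypot(P[...,0]-500.7,P[...,1]+181.8)<52)&(P[...,2]<160)][:,2]))
E
```

```text
13.05 [ 478.68785199 -260.28360969  282.85224563] [-0.58417552  0.95360947 -0.74263755] 85.51972550131728
[ 501.16112507 -181.18923538  425.14664776]
knob top z 196.60469161393303 284 plate z 153.56824080755132
```

View pics/w5.png

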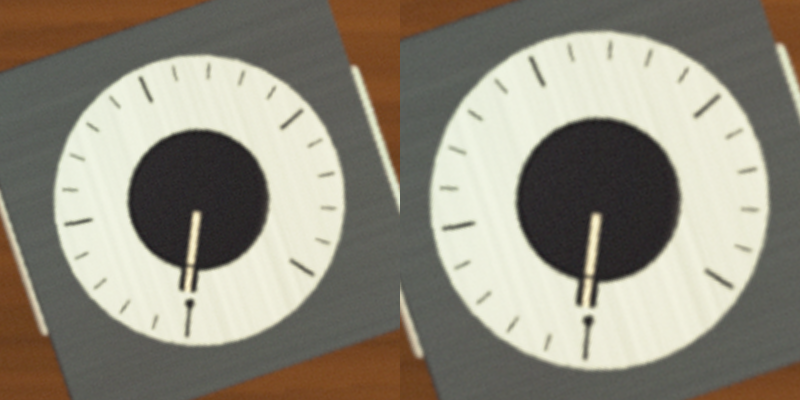

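The pointer's nose (586,300) lines up with the zero dot (588,320). The knob top stands 43.0 mm over the plate, which is exactly home. I'll hand it in.

```bash
python3 -c "
from rig import r
print(r.sign_off())"
```

```text
the job is handed in; nothing more can be done
None
```

The knob is back on the shaft, fully home, with its pointer at the zero mark, and the gripper has let go. I handed the job in at about 13 s on the robot's clock; the sign-off gives no verdict.

- **Fitting:** I measured the key's angle from the wrist camera (about 98.5°) and turned the knob to match before lowering it. The slot took the key at once, so I did not have to turn it under pressure to search.
- **Winding:** I then wound the knob about 75° anticlockwise to zero and lifted clear.
- **Forces:** The wrist force readings stayed below about 11 N from fitting to release. They were taken at the end of each move, so peaks within a move were not seen.
- **Last checks:** By the scene camera, the knob's top stands 43.0 mm above the scale plate, exactly as it should when home. By the wrist camera, the pointer is within about 2° of the zero dot. The gripper is open and well clear, and the force reads about zero.
- **Pedal, jar and screwdriver:** I took no closing picture of these to confirm their positions. The arm was low only at the knob and on the transformer, well clear of them, and no contact showed in the readings.

The top and wrist cameras disagreed by about 2 mm on the shaft's position. I used the wrist camera's relative measurement, and the fit confirmed it.

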